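# Shut the electrode-cap case at the welding bench

### The job

Put the spare electrode caps away: with your fingertips push the yellow keeper flap all the way down flat over the copper caps in the blue case, and only then swing the blue cover fully shut over it, without slamming it. Take the hand away afterwards, and leave the wrench, the can and the bracket where they stand.

Things in the scene. Friction and masses are not known exactly. Their poses are not given: they have to be found in the camera images.
- case: Open blue sheet-metal case, 170 (its x) x 150 (its y) x 70 mm high, walls 4 mm, fixed to the bench. Origin: centre of its underside; x points from the front wall, near the robot, to the back wall with the cover hinge; z up. Inside: a black rack with eight copper caps (tops 49 mm above the bench) and, along the front wall, a grey ledge 22 mm wide (top 54 mm above the bench).
- flap (a joint): Angle of the yellow keeper flap (rad): 0 = flat over the caps (its stop), top face 56 mm above the bench, 14 mm below the rim; 1.57 = upright. Starts at 1.25 to 1.55, leaning a little to the back. It folds away from the robot, to the back of the case. Stiff hinge (friction 0.08 N m): it stays where it is left and must be pushed all the way.
- flap_hinge (a point): Middle of the flap's hinge line, which runs along the case's y: at x = -56 mm in the case's frame, 53 mm above the bench. The flap is a plate 90 mm long from hinge to free edge, 125 mm wide, 3 mm thick, about 80 g.
- flap_edge (a point): Middle of the flap's free edge, on the face that looks to the front of the case when it stands and up when it lies flat; 90 mm from the hinge.
- cover (a joint): Angle of the blue cover (rad): 0 = fully shut on the rim (its stop), top face 76 mm above the bench; 1.57 = upright. Starts open at 1.6 to 1.8, leaning back a little. Its outside, with a white panel, looks away from the robot when open and up when shut. Stiff hinge (friction 0.42 N m): it stays at any angle and must be pushed all the way.
- cover_hinge (a point): Middle of the cover's hinge line, which runs along the case's y at the top of the back wall: at x = +85 mm in the case's frame, 71 mm above the bench. The cover is a plate 175 mm from hinge to free edge, 158 mm wide, 5 mm thick, about 0.3 kg, with a 3 mm thick lip along the free edge reaching 11 mm towards the inside.
- cover_edge (a point): Middle of the cover's free edge, on its outer face, 175 mm from the hinge (5 mm outward from the hinge plane).
- wrench: Loose steel open-ended wrench, 160 mm long, lying flat; origin at its underside near the middle, x along it. Bystander, leave it.
- can: Loose upright can with a green label, 52 mm in diameter, 130 mm high; origin at the centre of its underside. Bystander, leave it.
- bracket: Loose L-shaped steel bracket, foot 60 x 40 mm, upright 50 mm high, 4 mm thick; origin at the centre of the foot's underside. Bystander, leave it.

How it is judged:
On the way, in this order (a step that is already met when the one before it is completed fails the run):
1. the flap is pushed flat while the cover is still open (value of joint flap below 0.12 rad and value of joint cover above 1.2 rad), for 0.2 s.
2. the cover is swung shut over the flap (value of joint cover below 0.06 rad and value of joint flap below 0.12 rad), for 0.2 s.
At the end, for the whole second after the job is handed in: The flap lies flat (joint under 0.12 rad) and the cover is shut over it (joint under 0.06 rad, about 10 mm at its edge) and at rest; wrench, can and bracket are within 30 mm of where they began and not tipped (all of step 2 and velocity of joint cover between -0.05 and 0.05 rad/s and distance of each of wrench, can, bracket from where it was at the start of the episode below 0.03 m and angle between each of wrench, can, bracket's own z axis and vertical below 0.3 rad); the robot touches nothing.
It fails at once if the cover is swung over the case while the flap still stands up (value of joint cover below 1 rad and value of joint flap above 0.2 rad).
It fails at once if the cover is slammed (faster than 3 rad/s) (velocity of joint cover below -3 rad/s).
It fails at once if the wrench is lifted, moved by more than 30 mm or tipped (not (distance of wrench from where it was at the start of the episode below 0.03 m and angle between wrench's own z axis and vertical below 0.3 rad)).
It fails at once if the can is lifted, moved by more than 30 mm or tipped (not (distance of can from where it was at the start of the episode below 0.03 m and angle between can's own z axis and vertical below 0.3 rad)).
It fails at once if the bracket is lifted, moved by more than 30 mm or tipped (not (distance of bracket from where it was at the start of the episode below 0.03 m and angle between bracket's own z axis and vertical below 0.3 rad)).
It also fails if it takes over 53 s, if anything falls off the work surface, if the arm or the gripper's body presses on something with over 40 N, if the wrist force passes 120 N, or if a joint passes its speed limit or range.

### The arm

A 6-joint arm with a two-finger parallel gripper is mounted at the origin on the work surface. World frame = base frame: x ahead of the robot, y to its left, z up, the work surface at z = 0. Lengths are in m, angles in rad, forces in N, time in s.
With the tool pointing down it reaches from about 0.25 to 0.775 m from the base axis. Payload 4 kg.
Tool frame: the origin (TCP) lies at the centre of the arm's flange, where the gripper is bolted on; the fingertips stand 199 mm ahead of it and the grasp point (between the pads) lies 180 mm ahead of it; z points along the fingers, y is the line along which they close (so a half turn about z gives the same grasp; the last joint's range is limited). The gripper opens to 94 mm and grips with 3 to 60 N. Pads are 16 mm wide; open, the fingers measure 119 mm over their backs; the gripper's body (75 mm by 177 mm) begins 78 mm behind the grasp point.
Start: joints at [-0.103, 0.087, 1.371, -0, 1.684, -0.103], TCP at [0.55, -0, 0.405] pointing down, gripper open.
Joint ranges: [-3.1, 3.1], [-0.76, 2.03], [0.27, 2.55], [-1.08, 4.22], [0.17, 2.65], [-2.57, 2.57]. Speed limits (rad/s): [2.79, 2.79, 3.14, 3.14, 3.14, 3.14].

### API

Orientations are given as [roll, pitch, yaw] about the fixed x, y, z axes, in that order (R = Rz(yaw) Ry(pitch) Rx(roll)).
In Python, from bench import robot, eyes, models gives the robot as it stands.
- The arm moves only by the tool step_arm, never from a script. Its argument "commands" is a list that holds one entry, the list of rows, each a list of 7 numbers: the shift along the tool's x, y, z in mm, then the turn, a rotation vector about the tool's x, y, z in rad, then the finger opening in mm, from 0 to 94. In form: [[[tx, ty, tz, wx, wy, wz, gripper], ...]]. A call has 1 to 20 rows; each row shifts and turns the commanded pose from where the row before left it, along the tool's axes as they then stand; what a row does not reach is not made up. A row lasts 1/8 s, in which the tool goes at most 62.5 mm and 10.7 degrees, less where a joint would pass 70% of its speed; a pose out of reach is approached as far as the arm can. A call is refused whole if a number of a shift passes 62.5 or a number of a turn 0.188, either way. A call with a gripper value outside its range is refused whole. The fingers move at their own pace and stop on an object; the grip force is fixed at half the most. Time passes only in rows, so rows that do not move let the fingers close. It gives the time, the measured TCP pose, the force, the opening and the grip force at its end, in the units of the state.
- robot.get_obs(): the state, without advancing time (a new reading comes with each control period).
- eyes.snapshot(name): name is "scene" or "side" or "wrist"; returns a dict with "color" (420x560x3 uint8, red, green, blue), "camera_matrix" (3x3 intrinsics, pixels), "D" ([k1, k2, p1, p2, k3] as OpenCV has them; the pictures are not rectified), "eye" and "rotation" of the camera in the world; the wrist camera has in their place "tool_from_camera" (4x4, takes a point from camera to tool coordinates, whose origin is the TCP and whose axes are the flange's). Camera axes: x right, y up, looking along -z (the intrinsics and any distortion apply to the point x, -y, -z); pixel columns grow to the right and rows downward; lengths in m; the calibration is good to about 2 mm. A picture is of the moment at which its call begins: read the wrist's pose just before it. There is no depth.
- robot.close_job(): hands the job in; it is judged then, once.
Trained networks look in a picture, given as the dict that the camera call returned (one of the last four; its "shot" number tells which), for a name from the list of things; names that differ only in an ending like _2 or _b are one class to them, and where a whole thing is asked for, a point or a joint stands for the part that bears it (a point fixed in the world has none). Each returns a list of dicts, best first, with "confidence" (0 to 1); they miss things now and then, are a little off and sometimes report something else, mostly with a low value. They report only what shows in the picture. A call takes as long as a camera call.
- models.masks_of(picture, query): "mask" (420x560 bool, what is visible of it) and "xy" ([column, row] in pixels, amid what is visible of it).
- models.tip_of(picture, query): "xy" ([column, row] in pixels: a listed point, or the origin of a listed thing).
The state is a dict: "time": time; "joint_positions": joint angles; "qvel": joint speeds; "joint_torque": joint torques, N m; "tool_pos": TCP position; "ee_rot": TCP orientation; "wrist_force": force on the tool from outside, world axes, zero at the start; "wrist_torque": the same for the moment, N m; "width": finger opening in m; "finger_force": force on a finger pad.
Only numpy, scipy, OpenCV 4.12 (cv2) and the standard library are available. Lean on these libraries where they do the work, as an engineer would, in place of code of your own. Each camera call takes 0.05 s, during which the arm holds its last target. There are 200 camera calls.

## Working session

There is one attempt and no reset: what is moved stays moved. The work goes in short steps, Python scripts to look and compute and a tool call to move; the robot and the scene stay as the last step left them, time stands still between calls to the robot, and variables do not carry over. Pictures are saved under pics/ and viewed, at most 10 in all, crops included, and the job is handed in when it is done.

Besides the shell and the picture viewer there is one more tool, called after "Call:" as a command line: name --argument value ..., lists and objects as JSON in quotes. step_arm: Moves the arm, as the interface text tells. Its arguments: {"type":"object","properties":{"commands":{"type":"array"}},"required":["commands"]}

```bash
mkdir -p pics
cat > h.py <<'E'
import numpy as np, cv2
from bench import robot, eyes, models
from scipy.spatial.transform import Rotation as R
def ray(p,xy):
    K=np.array(p["camera_matrix"]);D=np.array(p["D"])
    u=cv2.undistortPoints(np.array([[xy]],float),K,D)[0,0]
    d=np.array(p["rotation"])@np.array([u[0],-u[1],-1]);return np.array(p["eye"]),d
def plane(p,xy,z):
    e,d=ray(p,xy);return e+d*(z-e[2])/d[2]
def tri(rs):
    A=0;b=0
    for e,d in rs:
        d=d/np.linalg.norm(d);M=np.eye(3)-np.outer(d,d);A=A+M;b=b+M@e
    return np.linalg.solve(A,b)
E
python3 - <<'E'
from h import *
np.set_printoptions(precision=4,suppress=True)
P={n:eyes.snapshot(n) for n in("scene","side")}
for n in P: cv2.imwrite(f"pics/{n}0.png",P[n]["color"][:,:,::-1]); print(n,P[n]["eye"])
Z={"case":0,"wrench":0,"can":0,"bracket":0,"flap_hinge":.053,"cover_hinge":.071,"flap_edge":None,"cover_edge":None}
for q,z in Z.items():
    rs=[]
    for n in P:
        t=models.tip_of(P[n],q)
        for c in t[:2]: print(q,n,np.round(c["xy"],1),round(c["confidence"],2), plane(P[n],c["xy"],z) if z is not None else "")
        if t: rs.append(ray(P[n],t[0]["xy"]))
    if len(rs)==2: print("   tri",tri(rs))
E
```

```text
scene [ 0.8137 -0.3747  0.7014]
side [-0.0327  0.8931  0.63  ]Traceback (most recent call last):
  File "<stdin>", line 10, in <module>
  File "h.py", line 9, in plane
    e,d=ray(p,xy);return e+d*(z-e[2])/d[2]
                                      ~^^^
IndexError: invalid index to scalar variable.
```

```bash
sed -i 's/np.array(p\["rotation"\])@/R.from_euler("xyz",p["rotation"]).as_matrix()@/' h.py
cat > m.py <<'E'
from h import *
np.set_printoptions(precision=4,suppress=True)
P={n:eyes.snapshot(n) for n in("scene","side")}
print(P["scene"]["rotation"],P["side"]["rotation"])
Z={"case":0,"wrench":0,"can":0,"bracket":0,"flap_hinge":.053,"cover_hinge":.071,"flap_edge":None,"cover_edge":None}
for q,z in Z.items():
    rs=[]
    for n in P:
        t=models.tip_of(P[n],q)
        for c in t[:2]: print(q,n,np.round(c["xy"],1),round(c["confidence"],2), plane(P[n],c["xy"],z) if z is not None else "")
        if t: rs.append(ray(P[n],t[0]["xy"]))
    if len(rs)==2: print("   tri",tri(rs))
E
python3 m.py; python3 -c "
import cv2,numpy as np
a=[cv2.imread(f'pics/{n}0.png') for n in('scene','side')]
cv2.imwrite('pics/both0.png',cv2.resize(np.vstack(a),(800,1200))[:,:])
"
```

```text
[0.7458 0.012  0.4301] [ 1.0529 -0.021  -2.468 ]
case scene [266.2 248.4] 0.56 [ 0.5516  0.0884 -0.    ]
case side [296.8 237. ] 0.7 [0.5487 0.0917 0.    ]
   tri [ 0.5507  0.0895 -0.0019]
wrench scene [285.5 193.5] 0.78 [0.5196 0.2629 0.    ]
wrench side [257.8 280.8] 0.92 [0.511  0.2652 0.    ]
   tri [ 0.5162  0.2635 -0.0028]
can scene [244.4 310.1] 0.76 [ 0.5796 -0.0659  0.    ]
can side [318.8 208.2] 0.82 [ 0.586  -0.0441  0.    ]
   tri [ 0.5849 -0.0584 -0.006 ]
bracket scene [292.9 161.8] 0.54 [0.4876 0.3826 0.    ]
bracket side [221.5 319. ] 0.56 [0.4874 0.3898 0.    ]
   tri [ 0.4877  0.387  -0.0026]
flap_hinge scene [303.3 229.6] 0.56 [0.6216 0.1308 0.053 ]
flap_hinge scene [238.8 229. ] 0.55 [0.4946 0.0759 0.053 ]
cover_hinge scene [301.5 225.6] 0.65 [0.6193 0.1253 0.071 ]
cover_hinge side [261.  204.8] 0.85 [0.6185 0.1301 0.071 ]
cover_hinge side [247.2 122.6] 0.62 [ 0.9719 -0.2204  0.071 ]
   tri [0.6195 0.1274 0.0693]
flap_edge scene [246.5 202.1] 0.44 
flap_edge side [315.4 184. ] 0.67 
   tri [0.5152 0.0838 0.1374]
cover_edge scene [327.6 167.3] 0.73 
cover_edge side [245.4 123.7] 0.93 
   tri [0.6617 0.1301 0.2435]
```

View pics/scene0.png

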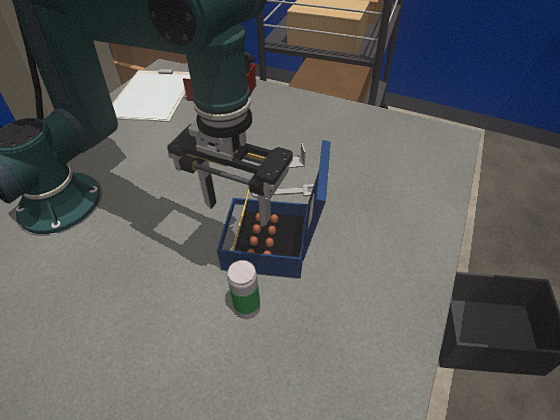

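View pics/side0.png

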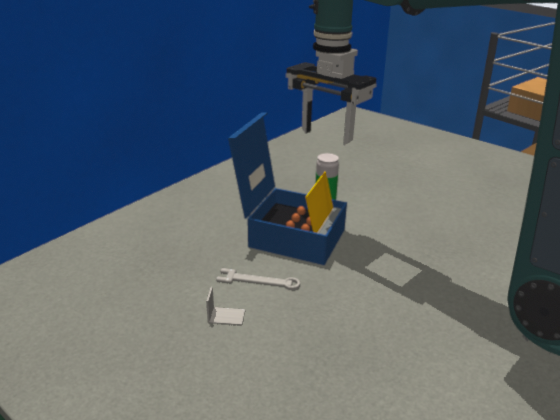

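```bash
cat > fit.py <<'E'
from h import *
from scipy.optimize import least_squares
np.set_printoptions(precision=4,suppress=True)
def proj(p,X):
    Rm=R.from_euler("xyz",p["rotation"]).as_matrix()
    c=(np.atleast_2d(X)-p["eye"])@Rm; c=c*[1,-1,-1]
    return cv2.projectPoints(c.reshape(-1,1,3),np.zeros(3),np.zeros(3),np.array(p["camera_matrix"]),np.array(p["D"]))[0][:,0]
def W(v,L): 
    c,s=np.cos(v[2]),np.sin(v[2]); L=np.atleast_2d(L); return np.c_[v[0]+c*L[:,0]-s*L[:,1],v[1]+s*L[:,0]+c*L[:,1],L[:,2]]
def pts(v):
    f,g=v[3],v[4]
    fe=[-.056+.09*np.cos(f)-.0015*np.sin(f),0,.053+.09*np.sin(f)+.0015*np.cos(f)]
    ce=[.085-.175*np.cos(g)+.005*np.sin(g),0,.071+.175*np.sin(g)+.005*np.cos(g)]
    return W(v,[[0,0,0],[-.056,0,.053],[.085,0,.071],fe,ce])
def rim(v): return W(v,[[a*.085,b*.075,.07] for a,b in((-1,-1),(-1,1),(1,1),(1,-1))]+[[-.085,-.075,0],[-.085,.075,0],[.085,.075,0],[.085,-.075,0]])
def covc(v):
    g=v[4];return W(v,[[.085-r*np.cos(g),b,.071+r*np.sin(g)] for r,b in((0,-.079),(0,.079),(.175,.079),(.175,-.079))])
def flc(v):
    f=v[3];return W(v,[[-.056+r*np.cos(f),b,.053+r*np.sin(f)] for r,b in((0,-.0625),(0,.0625),(.09,.0625),(.09,-.0625))])
N=["case","flap_hinge","cover_hinge","flap_edge","cover_edge"]
if __name__=="__main__":
    P={n:eyes.snapshot(n) for n in("scene","side")}
    obs=[]
    for n in P:
        for i,q in enumerate(N):
            for c in models.tip_of(P[n],q)[:2]:
                if c["confidence"]>.3: obs.append((n,i,np.array(c["xy"])))
    def res(v):
        X=pts(v); return np.concatenate([proj(P[n],X[i])[0]-xy for n,i,xy in obs])
    s=least_squares(res,[.55,.09,.4,1.4,1.7],loss="soft_l1",f_scale=2)
    v=s.x;print(v);r=res(v).reshape(-1,2)
    for o,e in zip(obs,r): print(o[0],N[o[1]],o[2],e)
    np.save("v.npy",v)
    out=[]
    for n,(x,y) in {"scene":(190,120),"side":(190,100)}.items():
        k=4;im=cv2.resize(P[n]["color"][y:y+190,x:x+190,::-1],None,fx=k,fy=k,interpolation=cv2.INTER_CUBIC)
        im=im[:,:].copy()
        for Q,c in((rim(v)[:4],(0,255,0)),(rim(v)[4:],(0,255,0)),(covc(v),(255,255,0)),(flc(v),(0,0,255))):
            q=((proj(P[n],Q)-[x,y]+.5)*k).astype(int);cv2.polylines(im,[q],True,c,1)
        out.append(cv2.resize(im,(400,400),interpolation=cv2.INTER_AREA) if 0 else im)
    cv2.imwrite("pics/fit.png",cv2.resize(np.hstack(out),(800,400),interpolation=cv2.INTER_AREA))
E
python3 fit.py
```

```text
[0.5452 0.0954 0.2641 1.2863 1.7441]
scene case [266.8 247.1] [-1.7581 -1.9197]
scene cover_hinge [304.8 228.5] [-1.2001  0.8859]
scene flap_edge [247.1 200.5] [-1.1116 -0.3643]
scene cover_edge [330.4 170.1] [-4.2955 -1.1561]
side case [298.2 239.3] [-1.1262 -1.0394]
side cover_hinge [261.4 205.1] [ 0.2801 -3.7293]
side flap_edge [315.8 186.1] [-1.5541 -2.4994]
side cover_edge [247.1 124. ] [-0.8088 -0.3885]
side cover_edge [318.7 186.8] [-72.4088 -63.1885]
```

View pics/fit.png

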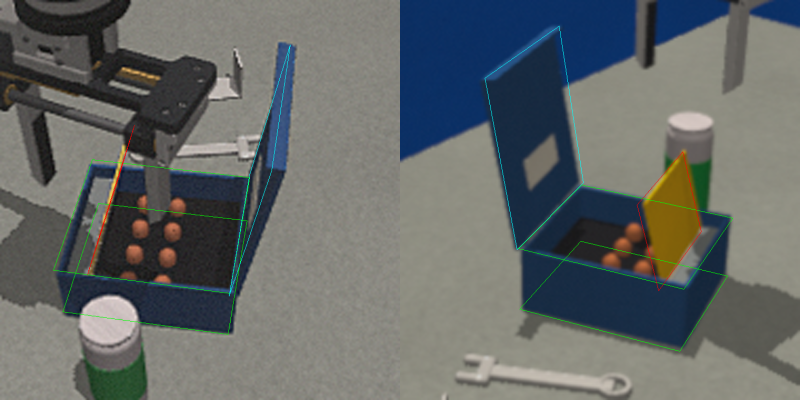

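```bash
cat > st.py <<'E'
from fit import *
o=robot.get_obs();v=np.load("v.npy")
T=R.from_euler("xyz",o["ee_rot"]).as_matrix();tip=np.array(o["tool_pos"])+T@[0,0,.199]
d=tip[:2]-v[:2];c,s=np.cos(v[2]),np.sin(v[2])
C=np.array([[c,s,0],[-s,c,0],[0,0,1]])
print("t",o["time"],"rpy",np.array(o["ee_rot"]),"tip world",tip,"local mm",1e3*np.array([c*d[0]+s*d[1],-s*d[0]+c*d[1],tip[2]]))
print("tool axes in case frame\n",C@T)
print("F",C@np.array(o["wrist_force"]),o["width"],"q",np.array(o["joint_positions"]))
E
python3 st.py
```

```text
t 1.65 rpy [ 3.1415 -0.      1.5709] tip world [0.55   0.     0.2057] local mm [-20.2668 -93.3177 205.7152]
tool axes in case frame
 [[ 0.261   0.9653  0.0001]
 [ 0.9653 -0.261  -0.    ]
 [ 0.      0.0001 -1.    ]]
F [-0.1825  0.7845 -0.3188] 0.09381126066305982 q [-0.103   0.0872  1.3707  0.      1.6836 -0.1031]
```

Call:
step_arm --commands '[[[24,-33,0,0,0,0,0],[23,-32,0,0,0,0,0],[23,-32,0,0,0,0,0],[0,0,0,0,0,0.187,0],[0,0,0,0,0,0.187,0],[0,0,0,0,0,0.187,0],[0,0,0,0,0,0.187,0],[0,0,0,0,0,0.187,0],[0,0,0,0,0,0.187,0],[0,0,0,0,0,0.185,0],[0,0,0,0,0,0,0],[0,0,0,0,0,0,0]]]'

```text
time: 3.15
tool_pos: [0.453, 0.07, 0.4047]
ee_rot: [3.142, -0.0, 0.266]
wrist_force: [0.1, 0.3, 0.1]
width: 0.0004
finger_force: 0.0
```

```bash
python3 st.py
python3 - <<'E'
from h import *
p=eyes.snapshot("side");cv2.imwrite("pics/s1.png",cv2.resize(p["color"][60:280,180:420,::-1],None,fx=2.5,fy=2.5))
E
```

```text
t 3.15 rpy [ 3.1416 -0.0002  0.2664] tip world [0.453  0.07   0.2057] local mm [-95.6454  -0.4667 205.7248]
tool axes in case frame
 [[ 1.      0.0022  0.0002]
 [ 0.0022 -1.     -0.    ]
 [ 0.0002  0.     -1.    ]]
F [0.1476 0.2219 0.08  ] 0.00037368071680166017 q [ 0.0295 -0.1189  1.5739  0.      1.6865  1.3339]
```

View pics/s1.png

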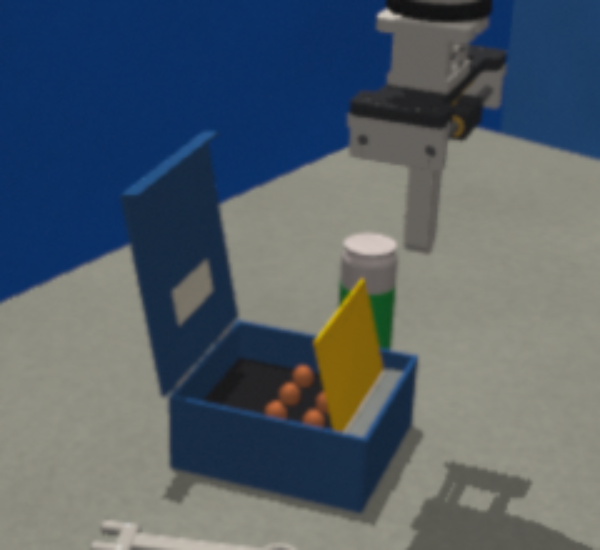

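Call:
step_arm --commands '[[[0,0,42,0,0,0,0],[0,0,42,0,0,0,0],[24,0,0,0,0,0,0],[24,0,0,0,0,0,0],[11,0,3,0,0,0,0],[10,0,4,0,0,0,0],[9,0,7,0,0,0,0],[9,0,7,0,0,0,0],[7,0,9,0,0,0,0],[6,0,9,0,0,0,0],[4,0,7,0,0,0,0],[4,0,7,0,0,0,0],[3,0,7,0,0,0,0],[2,0,6,0,0,0,0],[0,0,2,0,0,0,0],[0,0,0,0,0,0,0]]]'

```text
time: 5.2
tool_pos: [0.562, 0.0995, 0.2553]
ee_rot: [3.141, -0.001, 0.264]
wrist_force: [-6.2, -0.5, 11.2]
width: 0.0002
finger_force: 5.4
```

```bash
python3 st.py
python3 - <<'E'
from h import *
a=[eyes.snapshot(n)["color"][y:y+200,x:x+200,::-1] for n,x,y in(("side",200,90),("scene",190,110))];cv2.imwrite("pics/s2.png",cv2.resize(np.hstack(a),None,fx=2,fy=2))
E
```

```text
t 5.2 rpy [ 3.1412 -0.0006  0.2639] tip world [0.5621 0.0994 0.0563] local mm [17.3379 -0.5477 56.2784]
tool axes in case frame
 [[ 1.     -0.0002  0.0006]
 [-0.0002 -1.     -0.0004]
 [ 0.0006  0.0004 -1.    ]]
F [-6.102   1.1005 11.2027] 0.00023773541604578117 q [ 0.0759  0.2081  1.5356 -0.0003  1.3972  1.3828]
```

View pics/s2.png

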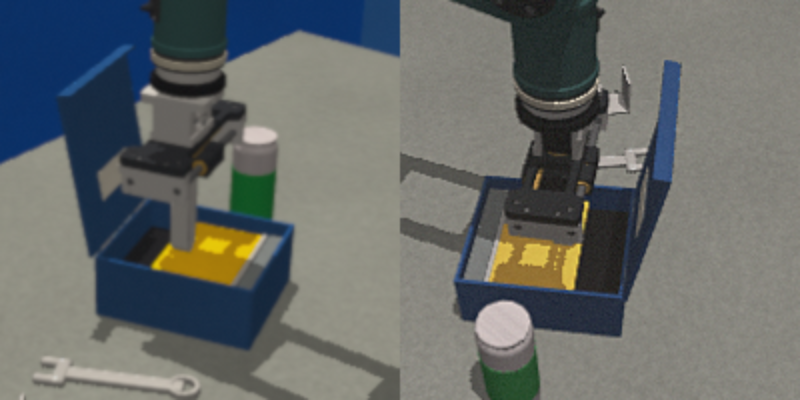

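Call:
step_arm --commands '[[[0,0,-15,0,0,0,0],[0,0,-40,0,0,0,0],[0,0,-40,0,0,0,0],[0,0,-40,0,0,0,0],[0,0,-40,0,0,0,0],[0,0,-39,0,0,0,0],[30,0,0,0,0,0,0],[35,0,0,0,0,0,0],[35,0,0,0,0,0,0],[35,0,0,0,0,0,0],[10,0,0,0,0,0,0]]]'

```text
time: 6.68
tool_pos: [0.7036, 0.1376, 0.465]
ee_rot: [-3.141, 0.001, 0.264]
wrist_force: [-0.1, -0.3, -0.0]
width: 0.0005
finger_force: 0.0
```

```bash
python3 st.py
python3 - <<'E'
from h import *
p={n:eyes.snapshot(n) for n in("side","scene")}
rs=[]
for n in p:
    t=models.tip_of(p[n],"cover_edge")
    for c in t: print(n,c["xy"],c["confidence"])
    if t: rs.append(ray(p[n],t[0]["xy"]))
if len(rs)==2: print(tri(rs))
a=[p[n]["color"][y:y+200,x:x+200,::-1] for n,x,y in(("side",180,60),("scene",210,80))];cv2.imwrite("pics/s3.png",cv2.resize(np.hstack(a),None,fx=2,fy=2))
E
```

```text
t 6.675 rpy [-3.1413  0.0015  0.264 ] tip world [0.7033 0.1376 0.266 ] local mm [163.6605  -0.5371 266.0362]
tool axes in case frame
 [[ 1.     -0.0001 -0.0015]
 [-0.0001 -1.      0.0003]
 [-0.0015 -0.0003 -1.    ]]
F [-0.1427 -0.2609 -0.0249] 0.0004872416258384762 q [0.1141 0.4855 0.7552 0.0001 1.9024 1.4209]
side [247.9, 124.0] 0.94
scene [329.5, 170.5] 0.98
[0.66492357 0.12321884 0.24122372]
```

View pics/s3.png

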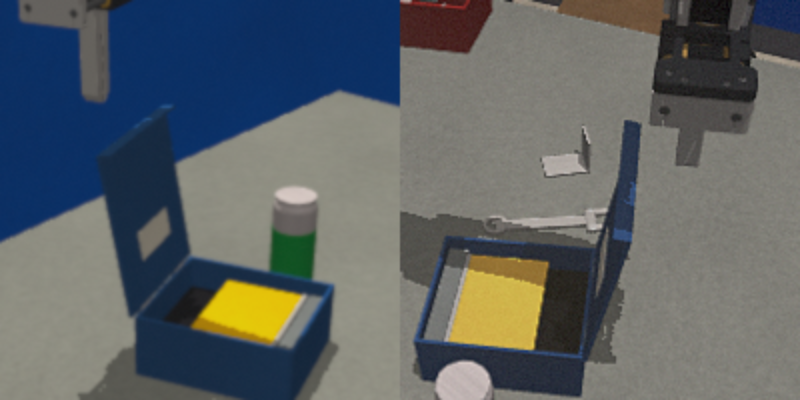

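Call:
step_arm --commands '[[[0,0,26,0,0,0,0],[0,0,25,0,0,0,0],[-18,0,0,0,0,0,0],[-18,0,0,0,0,0,0],[-15,0,0,0,0,0,0],[-15,0,0,0,0,0,0],[-13,0,1,0,0,0,0],[-13,0,1,0,0,0,0],[-13,0,1,0,0,0,0],[-10,0,4,0,0,0,0],[-10,0,4,0,0,0,0],[-10,0,4,0,0,0,0],[-11,0,4,0,0,0,0],[-9,0,7,0,0,0,0],[-8,0,7,0,0,0,0],[-9,0,7,0,0,0,0],[-8,0,7,0,0,0,0]]]'

```text
time: 9.0
tool_pos: [0.5278, 0.0903, 0.3679]
ee_rot: [-3.141, -0.0, 0.264]
wrist_force: [2.1, 0.4, 0.6]
width: 0.0003
finger_force: 0.8
```

```bash
python3 st.py
python3 - <<'E'
from h import *
a=[eyes.snapshot(n)["color"][y:y+200,x:x+200,::-1] for n,x,y in(("side",180,60),("scene",190,110))];cv2.imwrite("pics/s4.png",cv2.resize(np.hstack(a),None,fx=2,fy=2))
E
```

```text
t 9.0 rpy [-3.1412 -0.0001  0.2639] tip world [0.5278 0.0904 0.1689] local mm [-18.1164  -0.3299 168.9176]
tool axes in case frame
 [[ 1.     -0.0003  0.0001]
 [-0.0003 -1.      0.0004]
 [ 0.0001 -0.0004 -1.    ]]
F [ 2.1    -0.1506  0.6166] 0.00031392326745216536 q [0.0634 0.065  1.4671 0.0004 1.6095 1.3703]
```

View pics/s4.png

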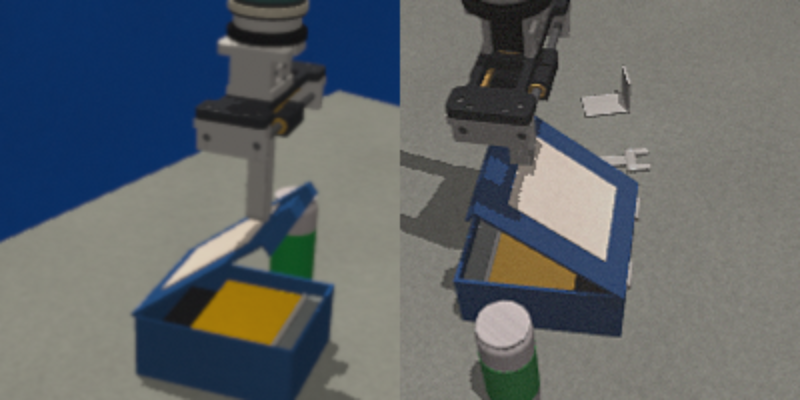

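Call:
step_arm --commands '[[[-6,0,9,0,0,0,0],[-6,0,9,0,0,0,0],[-6,0,9,0,0,0,0],[-5,0,10,0,0,0,0],[-3,0,9,0,0,0,0],[-3,0,9,0,0,0,0],[-3,0,9,0,0,0,0],[-2,0,7,0,0,0,0],[-2,0,7,0,0,0,0],[-1,0,7,0,0,0,0],[-1,0,7,0,0,0,0],[0,0,3,0,0,0,0],[0,0,0,0,0,0,0],[0,0,0,0,0,0,0]]]'

```text
time: 10.85
tool_pos: [0.4915, 0.0805, 0.2754]
ee_rot: [-3.142, -0.0, 0.264]
wrist_force: [-2.6, -0.3, 9.5]
width: 0.0001
finger_force: 4.6
```

```bash
python3 st.py
```

```text
t 10.85 rpy [-3.1416 -0.0002  0.2639] tip world [0.4915 0.0805 0.0764] local mm [-55.727   -0.3681  76.3741]
tool axes in case frame
 [[ 1.     -0.0002  0.0002]
 [-0.0002 -1.      0.    ]
 [ 0.0002 -0.     -1.    ]]
F [-2.606   0.3822  9.5381] 0.00011452403935984629 q [0.0484 0.035  1.6863 0.0001 1.42   1.3553]
```

The tip rests at 76.4 mm, on the shut cover. I press a little more, then retreat.

Call:
step_arm --commands '[[[0,0,3,0,0,0,0],[0,0,0,0,0,0,0],[0,0,0,0,0,0,0],[0,0,-10,0,0,0,0],[0,0,-20,0,0,0,0],[0,0,-40,0,0,0,0],[0,0,-40,0,0,0,0],[0,0,-30,0,0,0,0],[0,0,0,0,0,0,0],[0,0,0,0,0,0,0]]]'

```text
time: 12.1
tool_pos: [0.4914, 0.0804, 0.4087]
ee_rot: [-3.141, 0.003, 0.264]
wrist_force: [0.7, 0.1, -0.4]
width: 0.0003
finger_force: 0.0
```

```bash
python3 st.py
python3 - <<'E'
from h import *
a=[eyes.snapshot(n)["color"][y:y+200,x:x+200,::-1] for n,x,y in(("side",190,130),("scene",190,130))];cv2.imwrite("pics/s5.png",cv2.resize(np.hstack(a),None,fx=2,fy=2))
E
```

```text
t 12.1 rpy [-3.141   0.0031  0.2638] tip world [0.4908 0.0804 0.2097] local mm [-56.4697  -0.299  209.6747]
tool axes in case frame
 [[ 1.     -0.0003 -0.0031]
 [-0.0003 -1.      0.0006]
 [-0.0031 -0.0006 -1.    ]]
F [ 0.7347 -0.0948 -0.4457] 0.0002820928644053858 q [ 0.0483 -0.0289  1.482  -0.0001  1.6917  1.3553]
```

View pics/s5.png

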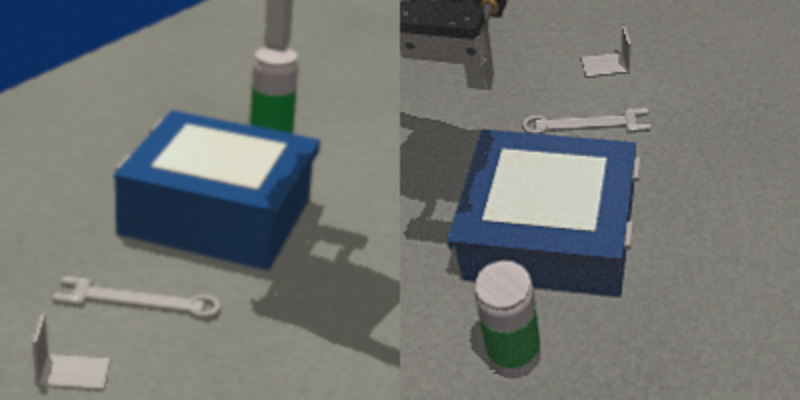

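The cover is fully shut, the bystanders haven't moved, and the hand is clear.

```bash
python3 -c "
from bench import robot
print(robot.close_job())"
```

```text
the job is handed in; nothing more can be done
None
```

The yellow flap was pushed flat first, then the blue cover was swung gently shut over it; the hand is clear, the wrench, can and bracket look unmoved in the last pictures, and the job was handed in at about 12 s (no verdict was returned).

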